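# Lift an unglazed drawer knob with tongs and hold it over the rinsing basin

## Robot

A 7-joint arm with a two-finger parallel gripper is mounted at the origin on the work surface. World frame = base frame: x ahead of the robot, y to its left, z up, the work surface at z = 0. Lengths are in mm, angles in rad, forces in N, time in s.
With the tool pointing down it reaches from about 350 to 900 mm from the base axis. Payload 7.2 kg.
Tool frame: the origin (TCP) lies midway between the tips of the shut fingers; the grasp point (between the pads) lies 19 mm behind it (arm.grasp_offset is the distance from the TCP to the grasp point, in mm); z points along the fingers, y is the line along which they close (so a half turn about z gives the same grasp; the last joint's range is limited). The gripper opens to 85 mm and grips with 20 to 120 N. Pads are 22 mm wide; open, the fingers measure 114 mm over their backs; the gripper's body (76 mm by 85 mm) begins 54 mm behind the grasp point. The pads swing forward as they close: fully open they stand 13 mm farther back than shut.
Start: joints at [1.066, 0.411, -0.013, 1.596, 0.006, 1.134, -0.082], TCP at [264.39, -566.327, 231.297] pointing down, gripper open.
Joint ranges: [-2.95, 2.95], [-0.29, 1.99], [-1.47, 1.44], [0.14, 2.54], [-1.03, 4.17], [0.13, 1.85], [-2.86, 2.86]. Speed limits (rad/s): [2.39, 2.39, 3.01, 3.01, 3.14, 3.14, 3.14].

## Interface

Orientations are given as a unit quaternion [x, y, z, w].
In Python, from bench import arm, vision, job gives the robot as it stands.
- The arm moves only by the tool servo_tool, never from a script. Its argument "targets" is a list of rows, each a list of 3 entries, a list of its own where there are three numbers: the shift along the tool's x, y, z in m, then the turn about the tool's z in degrees, then the finger opening in m, from 0 to 0.0854. A call has 1 to 12 rows; each row shifts and turns the commanded pose from where the row before left it, along the tool's axes as they then stand; what a row does not reach is not made up. A row lasts 1/12 s, in which the tool goes at most 41.7 mm and 7.16 degrees, less where a joint would pass 70% of its speed; a pose out of reach is approached as far as the arm can. A call with a gripper value outside its range is refused whole. The fingers move at their own pace and stop on an object; "squeeze" is the grip in N (left out, the last holds). Time passes only in rows, so rows that do not move let the fingers close. It gives the time, the measured TCP pose, the force, the opening and the grip force at its end, in the units of the state.
- arm.get_obs(): the state, without advancing time (a new reading comes with each control period).
- vision.read_camera(name): name is "side" or "top" or "wrist"; returns (picture, depth): 384x512x3 uint8, red, green, blue; 384x512 float32, mm along the optical axis (not along the pixel's ray), 0 where there is no reading.
- vision.calibration(name): a dict with "intrinsics" (3x3 intrinsics, pixels), "extrinsics" (4x4, takes a point from camera to world coordinates). Camera axes: x right, y down, z forward; pixel columns grow to the right and rows downward; lengths in mm; the calibration is good to about 2 mm. A picture is of the moment at which its call begins: read the wrist's pose just before it. calibration takes no time and is no camera call; for the wrist camera it gives the pose at the moment of the call.
- job.finish_job(): hands the job in; it is judged then, once.
The state is a dict: "clock": time; "joint_positions": joint angles; "dq": joint speeds; "tau": joint torques, N m; "position": TCP position; "orientation": TCP orientation; "force": force on the tool from outside, world axes, zero at the start; "ft_torque": the same for the moment, N m; "opening": finger opening in mm; "gripper_force": force on a finger pad.
Only numpy, scipy, OpenCV 4.12 (cv2) and the standard library are available. Lean on these libraries where they do the work, as an engineer would, in place of code of your own. Each camera call takes 0.05 s, during which the arm holds its last target. There are 200 camera calls.

## Task

Pick up the steel tongs lying on the table, close them on the small unglazed drawer knob standing on the kiln shelf, and lift it with the tongs - never touch the knob with the robot itself, and leave the little cone and cup on the shelf standing where they are. Finish holding the knob in the closed tongs, still and in the air over the middle of the galvanised basin, clear above its rim; do not put it down or let go: the program ends while holding.

Things in the scene. Friction and masses are not known exactly. Their poses are not given: they have to be found in the camera images.
- tongs: Sprung steel tongs, 240 mm long, 24 mm high, 130 g, lying on their side. Origin: underside of the rear hinge block, midway between the hinges; x along the tongs to the mouth, y to the left arm, z up. Two flat upright strips 4 mm thick, ending 205 mm ahead, spread from rear to mouth; springs hold them open and they swing as mirror images. They balance at tongs_grip.
- tongs_grip (a point): Where to take the tongs: midway between the arms' two black grips (44 mm long, 24 mm high), 90 mm ahead of the tongs' origin, 12 mm above the underside; axes as the tongs'. Outside width here 59 mm let go; squeezed to 52-54 mm the tongs can be carried with the mouth open; at 43-45 mm the tips meet the knob. The springs push each finger with about 4 N at 59 mm, 6 N at 53, 9 N at 45.
- tongs_mouth (a point): Midway between the two tip pads (34 mm long, 24 mm high), 187 mm ahead of the tongs' origin, 97 mm ahead of tongs_grip, 12 mm above the underside; axes as the tongs'. The mouth is 64 mm wide inside when let go; each 1 mm squeezed off the outside width at tongs_grip takes 2 mm off it.
- tongs_left: Left (+y) arm of the tongs; origin on its hinge, 15 mm left of the tongs' origin, at the height of the underside; axes those of the tongs when the arms are fully open.
- tongs_right: Right (-y) arm of the tongs; origin on its hinge, 15 mm right of the tongs' origin, at the height of the underside; axes those of the tongs when the arms are fully open.
- knob: The unglazed terracotta drawer knob, mushroom shaped, standing on its foot on the kiln shelf: 42 mm tall, foot 28 mm across, narrow neck, round head 34 mm across with straight sides from 19 to 34 mm above the underside. 45 g. Origin at the centre of its underside, z up.
- cone: Small unglazed terracotta cone, 40 mm across at the foot, 56 mm tall, standing on the kiln shelf; origin at the centre of its underside. A bystander.
- cup: Small unglazed terracotta cup without a handle, 44 mm across, 38 mm tall, standing on the kiln shelf; origin at the centre of its underside. A bystander.
- slab: Kiln shelf: pale flat slab, 150 mm (x) by 280 mm (y), 20 mm thick, lying fixed on the table; origin at the centre of its underside. Knob, cone and cup stand on it in a row along its y axis, about 90 mm apart, in any order; its -x long side faces the robot and is free for the approach.
- basin: Round galvanised basin, fixed on the table, 160 mm across at the rim, 60 mm high, open above; origin at the centre of its underside.
- basin_rim (a point): Centre of the basin's mouth, at the height of its rim, 60 mm above the table.
There are look-alikes about, which are no part of the job. Leave any pink or yellow look-alike of the basin alone.

How it is judged:
By the outcome, as a careful person would: the job done as asked, in the order asked, and still so for the second after the job is handed in, while the arm keeps its last pose, push and grip.
It also fails if it takes over 45 s, if anything falls off the work surface, if the arm or the gripper's body presses on something with over 40 N, if the wrist force passes 120 N, or if a joint passes its speed limit or range.

## Working session

There is one attempt and no reset: what is moved stays moved. The work goes in short steps, Python scripts to look and compute and a tool call to move; the robot and the scene stay as the last step left them, time stands still between calls to the robot, and variables do not carry over. Pictures are saved under pics/ and viewed, at most 10 in all, crops included, and the job is handed in when it is done.

Besides the shell and the picture viewer there is one more tool, called after "Emit:" by a JSON object that holds its "name" and its "arguments". servo_tool: Moves the arm, as the interface text tells. Its arguments: {"type":"object","properties":{"targets":{"type":"array"},"squeeze":{"type":"number"}},"required":["targets"]}

```bash
mkdir -p pics; cat > h.py <<'E'
import numpy as np, cv2
from bench import arm, vision, job
def snap(n):
    c=vision.calibration(n); im,d=vision.read_camera(n); np.savez(f'{n}.npz',im=im,d=d,K=c['intrinsics'],T=c['extrinsics']); return im
def save(n,f,box=None,s=1.5):
    im=np.load(f'{n}.npz')['im']
    if box: u0,v0,u1,v1=box; im=im[v0:v1,u0:u1]
    cv2.imwrite('pics/'+f,cv2.resize(im[:,:,::-1],None,fx=s,fy=s,interpolation=cv2.INTER_CUBIC))
def pt(n,u,v,z=None):
    D=np.load(f'{n}.npz');K,T,d=np.array(D['K']),np.array(D['T']),D['d']
    r=np.linalg.inv(K)@[u,v,1]
    if z is None: p=r*np.median(d[int(v)-1:int(v)+2,int(u)-1:int(u)+2]); return (T@[*p,1])[:3].round(1)
    w=T[:3,:3]@r; return (T[:3,3]+w*(z-T[2,3])/w[2]).round(1)
E
python3 - <<'E'
from h import *
a=snap('top');b=snap('side');save('top','top.png');save('side','side.png');o=arm.get_obs();print(o,arm.grasp_offset)
E
```

```text
{'clock': 0.1, 'joint_positions': array([ 1.06578704,  0.41183026, -0.01271257,  1.59694473,  0.00557895,
        1.13430518, -0.08218667]), 'dq': array([-0.00173397, -0.00118573, -0.00131707, -0.00151979, -0.00163485,
       -0.00053467, -0.00207659]), 'tau': array([ 1.78689821e-03, -6.01833200e+01,  6.83875736e-01, -3.00090730e+01,
        1.40085586e-02,  6.36585595e-03, -3.89171498e-05]), 'position': array([ 264.19233369, -565.92966906,  230.53710151]), 'orientation': array([ 9.76240956e-01,  2.16686566e-01, -1.97687401e-04, -6.98703545e-04]), 'force': array([ 0.16089842,  0.43160765, -0.0049131 ]), 'ft_torque': array([ 0.02434088, -0.05034388,  0.02034268]), 'gripper_force': 0.0, 'opening': 85.0343981980384} 18.700000000000003
```

View pics/top.png

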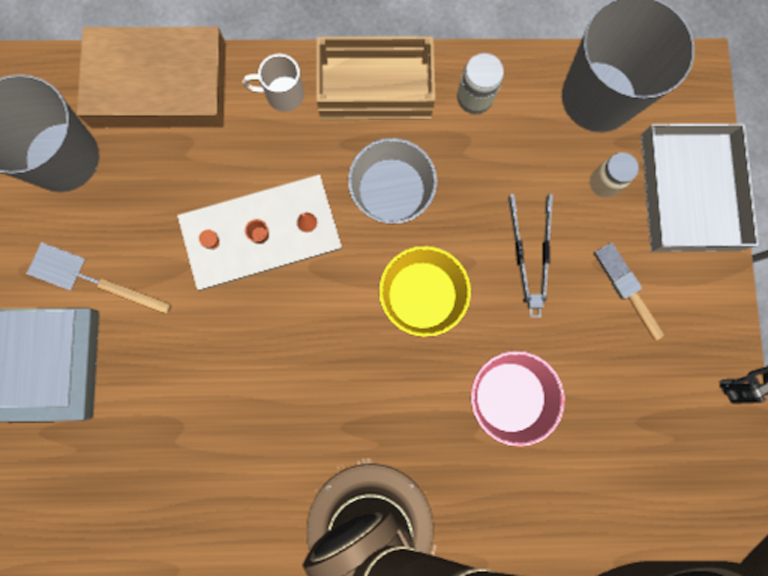

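View pics/side.png

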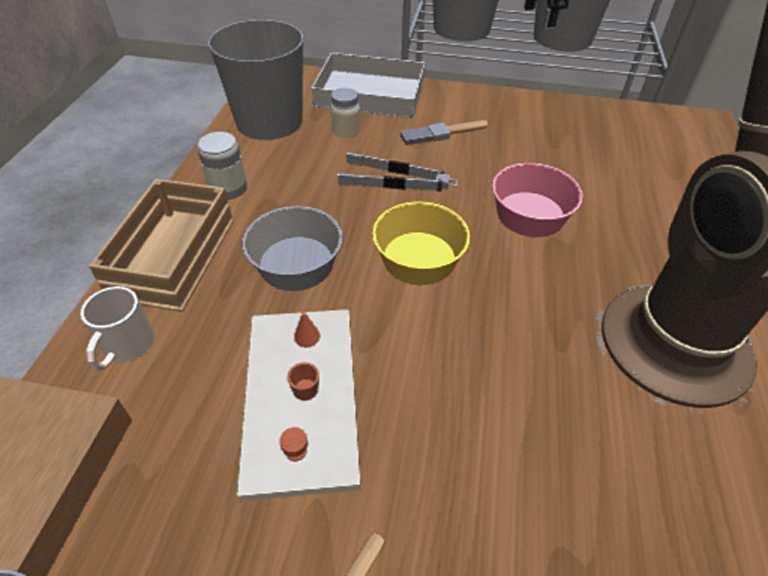

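Top view: the tongs have their hinge at (536,305) and tips at (514,197) and (549,197), opening away from the robot. On the slab, the knob is at (209,239), the cup at (258,231) and the cone at (307,222). The galvanised basin is at (392,180).

Things that could be mistaken: 
- **Tongs:** brush (630,290), spatula (100,280).
- **Basin:** yellow (425,290), pink (517,398), grey bins (30,130) and (630,60), grey trays (45,365) and (700,187).
- **Knob:** cup (258,231), cone (307,222).

I'll check the choice in one close crop.

```bash
python3 - <<'E'
from h import *
D=np.load('top.npz');im=D['im']
a=cv2.resize(im[120:215,325:385,::-1],None,fx=6,fy=6,interpolation=cv2.INTER_CUBIC)
b=cv2.resize(im[110:205,115:225,::-1],None,fx=4,fy=6,interpolation=cv2.INTER_CUBIC)
cv2.imwrite('pics/crop.png',np.hstack([a,b[:, :]]))
E
```

```text
(no output)
```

View pics/crop.png

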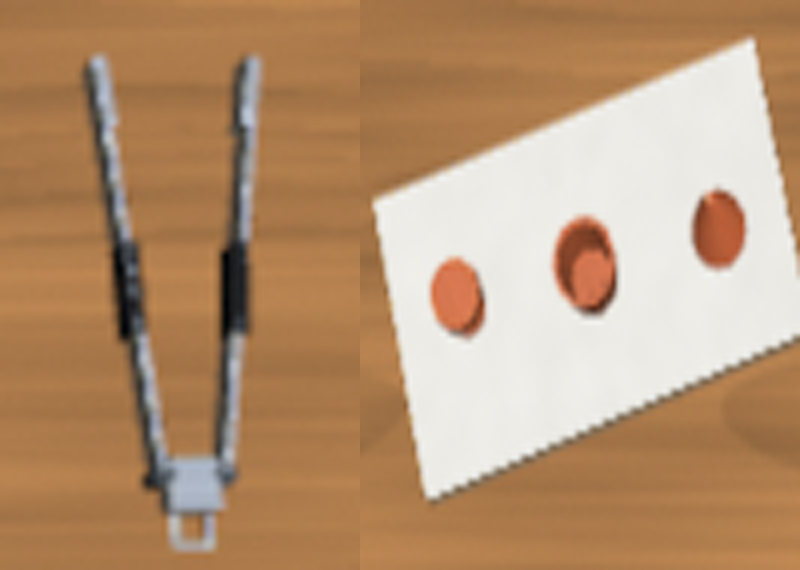

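Left pane shows the tongs: grips at (129,290) and (236,290), pad tips at (98,65) and (250,65). Right pane shows the knob head at (457,296), the cup at (585,262) and the cone at (718,229).

```bash
python3 - <<'E'
from h import *
L=lambda x,y,z:pt('top',325+x/6-.4,120+y/6-.4,z)
R=lambda x,y,z:pt('top',115+(x-360)/4-.4,110+y/6-.4,z)
gl,gr=L(129,290,24),L(236,290,24);tl,tr=L(98,65,24),L(250,65,24);h=L(193,485,24)
g=(gl+gr)/2;m=(tl+tr)/2
print('grip',gl,gr,g,'tips',tl,tr,m,'hinge',h,'yaw',np.degrees(np.arctan2(*(m-h)[1::-1])),'len',np.linalg.norm(m-h),np.linalg.norm(gl-gr))
print('knob',R(457,296,62),pt('top',115+97/4-.4,110+296/6-.4),'cup',R(585,262,58),'cone',R(718,229,30))
c=[R(374,200,20),R(752,38,20),R(428,500,20)];print('slab',c,[np.linalg.norm(c[0]-c[i]) for i in(1,2)],np.degrees(np.arctan2(*(c[1]-c[0])[1::-1])))
rim=[pt('top',u/1.5,v/1.5,60) for u,v in((348,182),(437,182),(392,139),(392,223))];print('rim',rim,np.mean(rim,0))
print('yellow',pt('top',425/1.5,290/1.5,60))
T=np.load('top.npz')['T'];print(T[:3,3])
o=arm.get_obs();from scipy.spatial.transform import Rotation as Q
print(Q.from_quat(o['orientation']).as_matrix().round(3))
E
```

```text
grip [ 497.5 -288.6   24. ] [ 496.9 -339.4   24. ] [ 497.2 -314.    24. ] tips [ 607.6 -279.4   24. ] [ 606.9 -352.6   24. ] [ 607.25 -316.     24.  ] hinge [ 404.3 -313.8   24. ] yaw -0.6210681347941888 len 202.96192376896704 50.80354318352211
knob [520.8 285.3  62. ] [521.4 285.9  59.6] cup [536.7 199.7  58. ] cone [558.8 112.   30. ]
slab [array([578.1, 356.5,  20. ]), array([655.7,  89. ,  20. ]), array([434.1, 313.8,  20. ])] [np.float64(278.5282929973183), np.float64(150.19750330814423)] -73.82290176101957
rim [array([625.4,  31.9,  60. ]), array([ 624. , -133.1,   60. ]), array([708.6, -51.1,  60. ]), array([546.5, -48.1,  60. ])] [626.125 -50.1    60.   ]
yellow [ 421.6 -105.4   60. ]
[ 260.87917158   -5.09980556 1135.67385889]
[[ 0.906  0.423 -0.001]
 [ 0.423 -0.906  0.001]
 [-0.    -0.001 -1.   ]]
```

Emit:
{"name": "servo_tool", "arguments": {"targets": [[[0.0264,-0.0108,0],0,0.085],[[0.0264,-0.0108,0],0,0.085],[[0.0264,-0.0108,0],0,0.085],[[0.0264,-0.0108,0],0,0.085],[[0.0264,-0.0108,0],0,0.085],[[0.0264,-0.0108,0],0,0.085],[[0.0264,-0.0108,0],0,0.085],[[0.0264,-0.0108,0],0,0.085],[[0.0264,-0.0108,0],0,0.085],[[0.0264,-0.0108,0],0,0.085],[[0.0264,-0.0108,0],0,0.085],[[0.0264,-0.0108,0],0,0.085]]}}

```text
clock: 1.1
position: [497.2, -313.7, 231.0]
orientation: [0.976, 0.217, -0.0, -0.0]
force: [0.0, -0.7, 0.6]
opening: 85.2
gripper_force: 0.0
```

Emit:
{"name": "servo_tool", "arguments": {"targets": [[[0,0,0],6.25,0.085],[[0,0,0],6.25,0.085],[[0,0,0],6.25,0.085],[[0,0,0],6.25,0.085],[[0,0,0],0,0.085],[[0,0,0],0,0.085]]}}

```text
clock: 1.6
position: [496.5, -314.7, 231.0]
orientation: [1.0, 0.002, -0.0, -0.0]
force: [-0.2, 0.2, -0.3]
opening: 84.5
gripper_force: 0.0
```

```bash
python3 - <<'E'
from h import *
snap('wrist');save('wrist','w1.png');print(arm.get_obs()['position'],vision.calibration('wrist')['extrinsics'].round(2))
E
```

```text
[ 496.51514541 -314.69365737  231.040627  ] [[ 1.0000e-02 -9.5000e-01 -3.2000e-01  5.7804e+02]
 [-1.0000e+00 -1.0000e-02 -0.0000e+00 -3.1498e+02]
 [-0.0000e+00  3.2000e-01 -9.5000e-01  3.7275e+02]
 [ 0.0000e+00  0.0000e+00  0.0000e+00  1.0000e+00]]
```

View pics/w1.png

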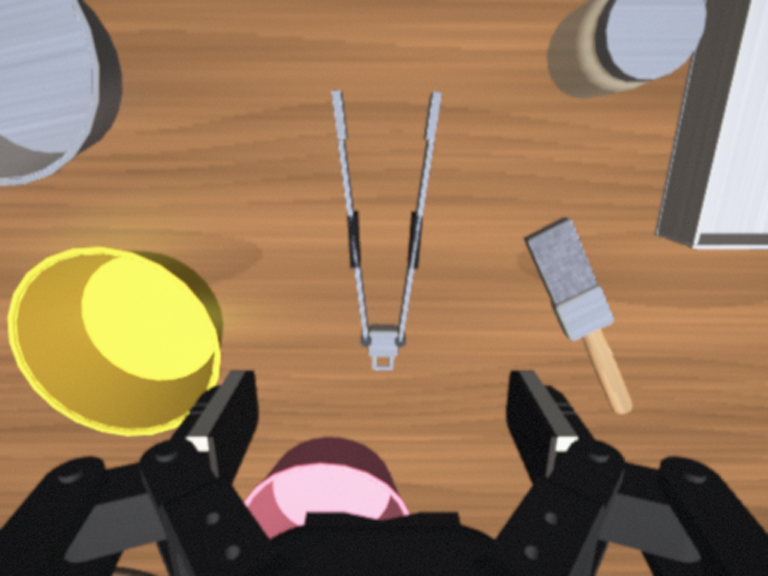

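The tongs in the wrist view: tips at (337,93) and (435,93), grips at (354,240) and (415,240), hinges at (366,341) and (401,341).

```bash
python3 - <<'E'
from h import *
P=[pt('wrist',u/1.5,v/1.5,24) for u,v in((337,93),(435,93),(354,240),(415,240),(366,341),(401,341))]
for a,b in zip(P[::2],P[1::2]): print(a,b,(a+b)/2,np.linalg.norm(a-b))
m=(P[0]+P[1])/2;h=(P[4]+P[5])/2;print(np.degrees(np.arctan2(*(m-h)[1::-1])))
E
```

```text
[ 608.6 -282.1   24. ] [ 608.9 -353.8   24. ] [ 608.75 -317.95   24.  ] 71.70062761231591
[ 499.  -292.9   24. ] [ 499.2 -342.4   24. ] [ 499.1  -317.65   24.  ] 49.50040403875508
[ 408.6 -302.    24. ] [ 408.8 -332.7   24. ] [ 408.7  -317.35   24.  ] 30.700651458886004
-0.17184386217221098
```

Emit:
{"name": "servo_tool", "arguments": {"targets": [[[0.0005,0.002,0.022],0,0.085],[[0,0,0.022],0,0.085],[[0,0,0.022],0,0.085],[[0,0,0.022],0,0.085],[[0,0,0.022],0,0.085],[[0,0,0.022],0,0.085],[[0,0,0.022],0,0.085],[[0,0,0.022],0,0.085],[[0,0,0.022],0,0.085],[[0,0,0.01],0,0.085],[[0,0,0.01],0,0.085],[[0,0,0],0,0.085]]}}

```text
clock: 2.65
position: [496.3, -316.4, 11.7]
orientation: [1.0, 0.001, -0.001, -0.001]
force: [-0.7, -0.1, -0.3]
opening: 84.6
gripper_force: 0.0
```

Emit:
{"name": "servo_tool", "arguments": {"targets": [[[0,0,0.006],0,0.075],[[0,0,0.005],0,0.068],[[0,0,0],0,0.064],[[0,0,0],0,0.062],[[0,0,0],0,0.06],[[0,0,0],0,0.06]], "squeeze": 30}}

```text
clock: 3.15
position: [497.4, -317.0, 2.8]
orientation: [1.0, 0.0, 0.0, 0.0]
force: [0.4, -0.3, 0.2]
opening: 60.2
gripper_force: 0.1
```

Emit:
{"name": "servo_tool", "arguments": {"targets": [[[0,0,0],0,0.057],[[0,0,0],0,0.055],[[0,0,0],0,0.053],[[0,0,0],0,0.053],[[0,0,0],0,0.053],[[0,0,0],0,0.053]], "squeeze": 30}}

```text
clock: 3.65
position: [497.9, -317.4, 3.4]
orientation: [1.0, 0.0, 0.001, 0.001]
force: [-0.0, 0.7, 7.4]
opening: 53.1
gripper_force: 7.7
```

```bash
python3 - <<'E'
from h import *
snap('wrist');save('wrist','w2.png',s=1.2)
E
```

```text
(no output)
```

View pics/w2.png

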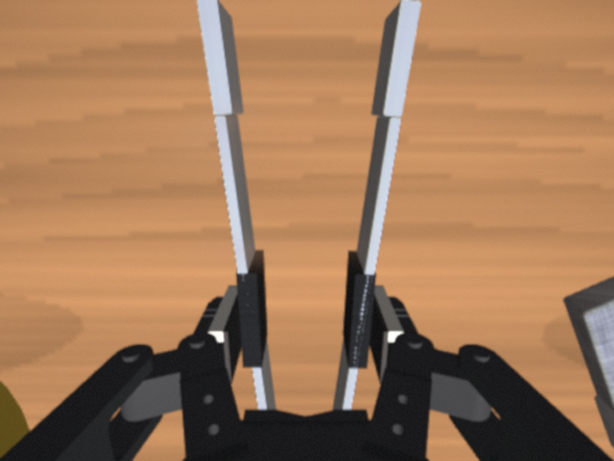

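Both pads are on the black grips at (240,320) and (375,320), and the mouth is open. Lifting.

Emit:
{"name": "servo_tool", "arguments": {"targets": [[[0,0,-0.004],0,0.053],[[0,0,-0.006],0,0.053],[[0,0,-0.01],0,0.053],[[0,0,-0.015],0,0.053],[[0,0,-0.015],0,0.053],[[0,0,-0.015],0,0.053],[[0,0,-0.015],0,0.053],[[0,0,-0.015],0,0.053],[[0,0,-0.015],0,0.053],[[0,0,-0.015],0,0.053],[[0,0,-0.005],0,0.053],[[0,0,0],0,0.053]]}}

```text
clock: 4.7
position: [497.9, -317.3, 134.2]
orientation: [1.0, 0.0, 0.001, 0.001]
force: [0.7, -0.0, -1.6]
opening: 53.4
gripper_force: 5.6
```

```bash
python3 - <<'E'
from h import *
snap('wrist');snap('side')
a=np.load('wrist.npz')['im'];b=np.load('side.npz')['im'][50:242,180:436]
cv2.imwrite('pics/w3.png',np.hstack([cv2.resize(a,(400,300)),cv2.resize(b,(400,300))])[:,:,::-1])
E
```

```text
(no output)
```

View pics/w3.png

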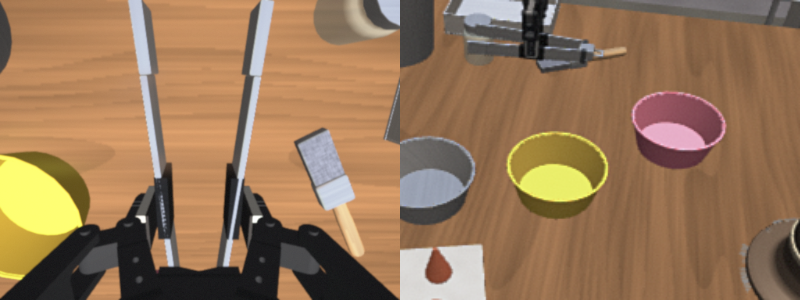

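Emit:
{"name": "servo_tool", "arguments": {"targets": [[[-0.003,-0.0121,-0.01],0,0.053],[[-0.006,-0.0242,-0.01],0,0.053],[[-0.006,-0.0242,-0.01],0,0.053],[[-0.006,-0.0242,0],0,0.053],[[-0.006,-0.0242,0],0,0.053],[[-0.006,-0.0242,0],0,0.053],[[-0.006,-0.0242,0],0,0.053],[[-0.006,-0.0242,0],0,0.053],[[-0.006,-0.0242,0],0,0.053],[[-0.006,-0.0242,0],0,0.053],[[-0.006,-0.0242,0],0,0.053],[[-0.006,-0.0242,0],0,0.053]]}}

```text
clock: 5.8
position: [426.8, -37.5, 161.4]
orientation: [1.0, 0.0, -0.001, -0.0]
force: [0.3, -0.2, -1.1]
opening: 53.0
gripper_force: 5.6
```

Emit:
{"name": "servo_tool", "arguments": {"targets": [[[-0.006,-0.0242,0],0,0.053],[[-0.006,-0.0242,0],0,0.053],[[-0.006,-0.0242,0],0,0.053],[[-0.006,-0.0242,0],0,0.053],[[-0.006,-0.0242,0],0,0.053],[[-0.006,-0.0242,0],0,0.053],[[-0.006,-0.0242,0],0,0.053],[[-0.006,-0.0242,0],0,0.053],[[-0.006,-0.0242,0],0,0.053],[[-0.006,-0.0242,0],0,0.053],[[-0.006,-0.0242,0],0,0.053],[[-0.003,-0.0121,0],0,0.053]]}}

```text
clock: 6.8
position: [357.4, 242.3, 161.6]
orientation: [1.0, 0.002, -0.001, -0.0]
force: [0.3, -0.9, -2.8]
opening: 53.1
gripper_force: 5.6
```

Emit:
{"name": "servo_tool", "arguments": {"targets": [[[0,0,0],-2,0.053],[[0,0,0],-4,0.053],[[0,0,0],-4,0.053],[[0,0,0],-4,0.053],[[0,0,0],-2,0.053],[[0,0,0],0,0.053],[[0,0,0],0,0.053]]}}

```text
clock: 7.38
position: [358.4, 239.3, 161.6]
orientation: [0.99, 0.139, -0.001, 0.0]
force: [0.7, -0.3, -0.8]
opening: 52.8
gripper_force: 5.6
```

```bash
python3 - <<'E'
from h import *
from scipy.spatial.transform import Rotation as Q
snap('wrist');save('wrist','w4.png');o=arm.get_obs();print(o['position'],o['joint_positions'].round(2));np.save('R.npy',Q.from_quat(o['orientation']).as_matrix());np.save('p.npy',o['position']);print(np.load('R.npy').round(4))
E
```

```text
[358.54467646 239.38856879 161.72617566] [-0.26  0.2  -0.49  2.1   0.12  0.87 -2.12]
[[ 9.616e-01  2.746e-01 -1.100e-03]
 [ 2.746e-01 -9.616e-01 -5.000e-04]
 [-1.200e-03  2.000e-04 -1.000e+00]]
```

View pics/w4.png

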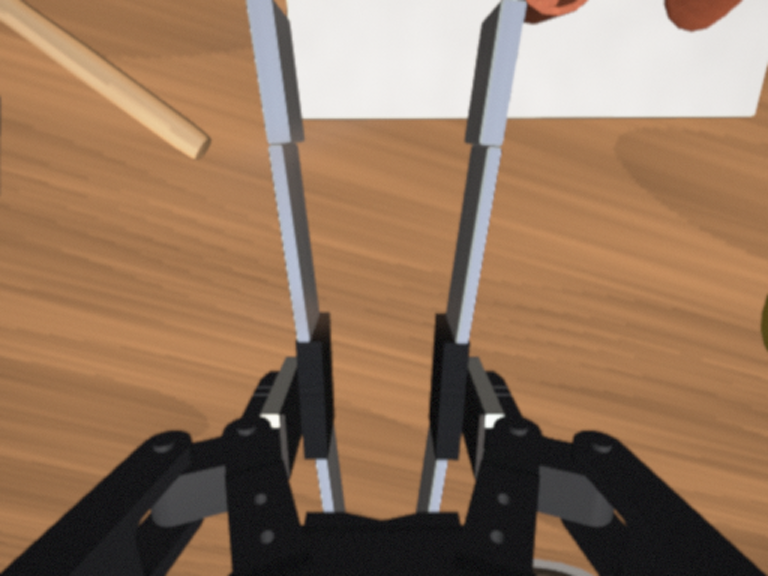

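The tongs are square to the slab edge (row 118). The cup at (548,10) and cone at (705,10) are just entering the frame, and the knob is above its top edge. I'll go up and back a little to see the knob.

Emit:
{"name": "servo_tool", "arguments": {"targets": [[[-0.005,0,-0.01],0,0.053],[[-0.005,0,-0.02],0,0.053],[[-0.005,0,-0.02],0,0.053],[[-0.005,0,-0.02],0,0.053],[[-0.005,0,-0.01],0,0.053],[[0,0,0],0,0.053],[[0,0,0],0,0.053]]}}

```text
clock: 8.02
position: [334.8, 232.7, 242.5]
orientation: [0.99, 0.139, 0.001, -0.0]
force: [-0.0, 0.6, -1.7]
opening: 52.9
gripper_force: 5.6
```

```bash
python3 - <<'E'
from h import *
from scipy.spatial.transform import Rotation as Q
o=arm.get_obs();snap('wrist');save('wrist','w5.png');print(o['position']);np.save('R.npy',Q.from_quat(o['orientation']).as_matrix());np.save('p.npy',o['position'])
E
```

```text
[334.79462921 232.67791329 242.50178561]
```

View pics/w5.png

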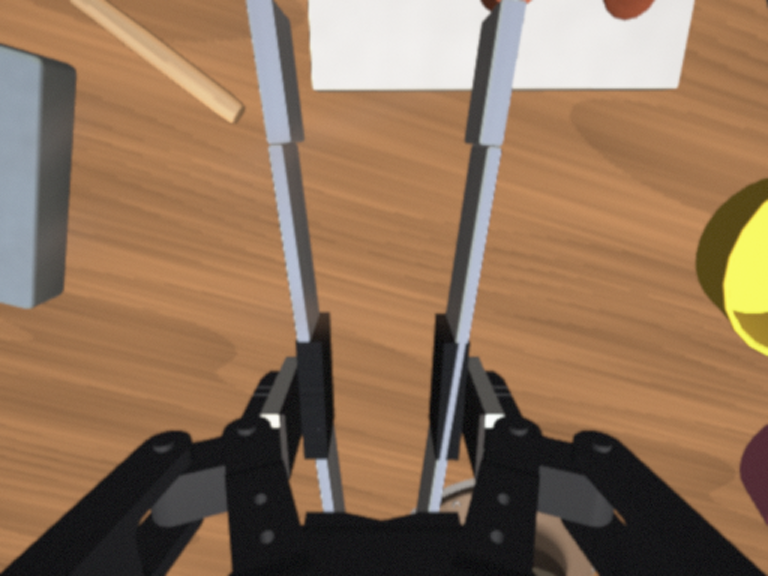

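The camera looks backward (slab edge now at row 90), so going forward at this height will bring the knob into view.

Emit:
{"name": "servo_tool", "arguments": {"targets": [[[0.007,0,0],0,0.053],[[0.015,0,0],0,0.053],[[0.015,0,0],0,0.053],[[0.015,0,0],0,0.053],[[0.015,0,0],0,0.053],[[0.015,0,0],0,0.053],[[0.008,0,0],0,0.053],[[0,0,0],0,0.053],[[0,0,0],0,0.053]]}}

```text
clock: 8.82
position: [420.9, 257.5, 241.2]
orientation: [0.99, 0.139, -0.001, 0.0]
force: [-0.5, -0.0, -1.1]
opening: 53.3
gripper_force: 5.6
```

```bash
python3 - <<'E'
from h import *
from scipy.spatial.transform import Rotation as Q
o=arm.get_obs();snap('wrist');save('wrist','w6.png',(130,0,430,220),2.6);print(o['position']);np.save('R.npy',Q.from_quat(o['orientation']).as_matrix());np.save('p.npy',o['position'])
E
```

```text
[420.92800859 257.48888151 241.203072  ]
```

View pics/w6.png

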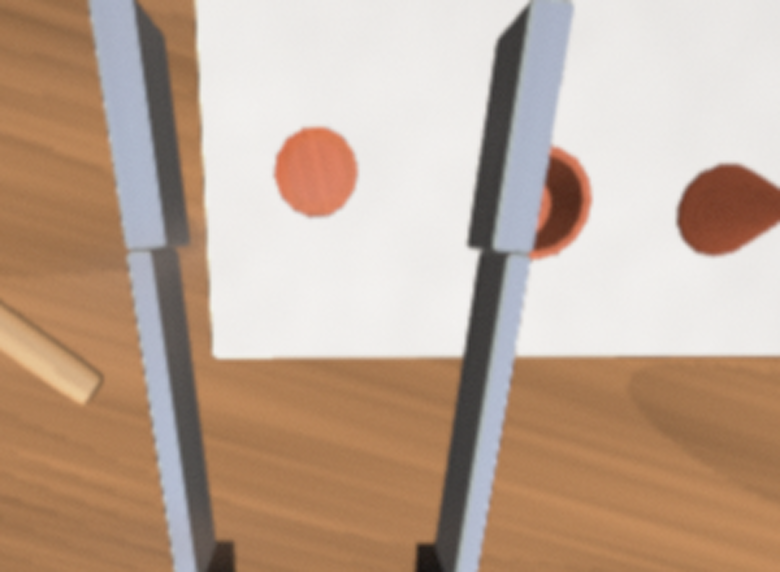

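```bash
python3 - <<'E'
from h import *
R=np.load('R.npy');p=np.load('p.npy')
f=lambda x,y,z:pt('wrist',130+x/2.6-.4,y/2.6-.4,z)
k=f(316,171,62);print('knob',k,(R.T@(k-p)).round(1))
for x,y in((128,247),(529,249),(105,100),(556,100)):
  q=f(x,y,p[2]+21);print('pad',(R.T@(q-p)).round(1))
D=np.load('wrist.npz')['d'];print([pt('wrist',130+x/2.6,y/2.6) for x,y in((316,171),(120,120),(145,200),(510,200),(260,300))],np.degrees(np.arctan2(R[1,0],R[0,0])))
E
```

```text
knob [522.2 289.6  62. ] [106.6  -2.9 179. ]
pad [ 80.2 -29.2 -21.2]
pad [ 80.   31.3 -21.2]
pad [100.1 -30.9 -21.2]
pad [100.2  33.4 -21.2]
[array([522. , 289.2,  61.2]), array([506.7, 312.5, 260.7]), array([497.1, 306.7, 261. ]), array([512.2, 254.3, 261.4]), array([464.5, 300.2,  19.7])] 16.019862219918256
```

Emit:
{"name": "servo_tool", "arguments": {"targets": [[[-0.01,-0.0015,0],0,0.053],[[-0.02,-0.002,0],0,0.053],[[-0.02,0,0.01],0,0.053],[[-0.015,0,0.02],0,0.053],[[0,0,0.025],0,0.053],[[0,0,0.025],0,0.053],[[0,0,0.025],0,0.053],[[0,0,0.025],0,0.053],[[0,0,0.025],0,0.053],[[0,0,0.025],0,0.053],[[0,0,0.015],0,0.053],[[0,0,0.007],0,0.053]]}}

```text
clock: 9.87
position: [355.9, 242.0, 38.9]
orientation: [0.99, 0.14, -0.001, 0.001]
force: [0.1, -0.3, -1.1]
opening: 52.8
gripper_force: 5.6
```

Emit:
{"name": "servo_tool", "arguments": {"targets": [[[0.005,0,0],0,0.053],[[0.01,0,0],0,0.053],[[0.01,0,0],0,0.053],[[0.01,0,0],0,0.053],[[0.01,0,0],0,0.053],[[0.01,0,0],0,0.053],[[0.01,0,0],0,0.053],[[0.006,0,0],0,0.053],[[0.004,0,0],0,0.053],[[0,0,0],0,0.053],[[0,0,0],0,0.053]]}}

```text
clock: 10.78
position: [429.7, 263.6, 40.1]
orientation: [0.99, 0.139, -0.0, 0.0]
force: [-0.9, -0.2, -1.6]
opening: 52.9
gripper_force: 5.6
```

```bash
python3 - <<'E'
from h import *
o=arm.get_obs();print(o['position']);snap('side');snap('wrist')
a=np.load('wrist.npz')['im'];b=np.load('side.npz')['im'][200:380,130:310]
cv2.imwrite('pics/w7.png',np.hstack([cv2.resize(a,(400,400)),cv2.resize(b,(400,400),interpolation=cv2.INTER_CUBIC)])[:,:,::-1])
E
```

```text
[429.66922721 263.64529278  40.06917361]
```

View pics/w7.png

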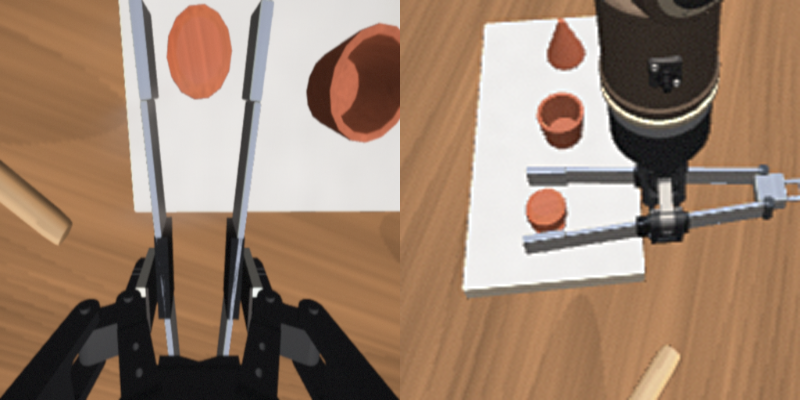

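The knob head at (199,52) sits centred between the pads (155–243), about mid-pad, and the side view agrees. Closing slowly.

Emit:
{"name": "servo_tool", "arguments": {"targets": [[[0,0,0],0,0.051],[[0,0,0],0,0.049],[[0,0,0],0,0.048],[[0,0,0],0,0.047],[[0,0,0],0,0.046],[[0,0,0],0,0.045],[[0,0,0],0,0.044],[[0,0,0],0,0.043],[[0,0,0],0,0.041],[[0,0,0],0,0.039],[[0,0,0],0,0.038],[[0,0,0],0,0.038]], "squeeze": 30}}

```text
clock: 11.88
position: [430.0, 263.8, 40.3]
orientation: [0.99, 0.139, 0.0, -0.0]
force: [-0.8, 0.9, -0.2]
opening: 43.0
gripper_force: 31.7
```

Emit:
{"name": "servo_tool", "arguments": {"targets": [[[0,0,0],0,0.038],[[0,0,0],0,0.038],[[0,0,-0.003],0,0.038],[[0,0,-0.006],0,0.038],[[0,0,-0.006],0,0.038],[[0,0,-0.006],0,0.038],[[0,0,-0.004],0,0.038],[[0,0,0],0,0.038]]}}

```text
clock: 12.55
position: [430.6, 264.1, 66.5]
orientation: [0.99, 0.139, 0.001, -0.0]
force: [0.3, 0.5, -2.2]
opening: 43.4
gripper_force: 31.6
```

Emit:
{"name": "servo_tool", "arguments": {"targets": [[[0,0,-0.006],0,0.038],[[0,0,-0.012],0,0.038],[[0,0,-0.015],0,0.038],[[0,0,-0.015],0,0.038],[[0,0,-0.015],0,0.038],[[0,0,-0.015],0,0.038],[[0,0,-0.015],0,0.038],[[0,0,-0.015],0,0.038],[[0,0,-0.01],0,0.038],[[0,0,-0.005],0,0.038],[[0,0,0],0,0.038]]}}

```text
clock: 13.47
position: [430.4, 264.0, 189.2]
orientation: [0.99, 0.139, 0.001, -0.0]
force: [0.6, -0.1, -2.4]
opening: 43.5
gripper_force: 31.6
```

```bash
python3 - <<'E'
from h import *
D=np.load('top.npz');v,u=np.mgrid[:384,:512];K=np.array(D['K']);d=D['d']
C=np.stack([(u-K[0,2])/K[0,0]*d,(v-K[1,2])/K[1,1]*d,d,np.ones_like(d)],-1)@np.array(D['T']).T
m=(abs(C[...,2]-58)<5)&(np.hypot(C[...,0]-626,C[...,1]+50)<100)
q=C[m][:,:2];(c,s,a)=cv2.minAreaRect(q.astype(np.float32));print('rim',m.sum(),c,s)
def red(n):
    snap(n);D=np.load(n+'.npz');h=cv2.cvtColor(D['im'],cv2.COLOR_RGB2HSV);M=((h[...,0]<12)&(h[...,1]>150)&(h[...,2]>70)).astype(np.uint8)
    k,l,s,c=cv2.connectedComponentsWithStats(M)
    for i in range(1,k):
        if s[i,4]>25: print(n,s[i],c[i].round(1),pt(n,*c[i]))
red('wrist');red('top')
E
```

```text
rim 423 (628.7907104492188, -48.95801544189453) (161.79226684570312, 161.70941162109375)
wrist [ 217    8   81   70 1436] [247.3  34.7] [527.4 294.2 208.5]
wrist [339  67  37  44 827] [361.  88.] [540.9 187.4  29.9]
wrist [ 416   73   56   37 1383] [439.8  90.7] [556.7 123.1  48.1]
wrist [329  78   5  22  39] [330.5  89. ] [530.2 220.5  50.7]
wrist [243  83  37  12 157] [261.2  89.8] [510.1 283.6 204.7]
top [116 137  15  15 158] [122.4 144.5] [521.4 285.9 206. ]
top [199 142  12  12 109] [204.4 147.8] [551.7 108.4  56.2]
top [164 147  15  15 163] [171.  153.6] [545.1 206.1  21.8]
```

Emit:
{"name": "servo_tool", "arguments": {"targets": [[[0,0.009,0],0,0.038],[[0.0004,0.018,0],0,0.038],[[0.0004,0.018,0],0,0.038],[[0.0004,0.018,0],0,0.038],[[0.0004,0.018,0],0,0.038],[[0.0004,0.018,0],0,0.038],[[0.0004,0.018,0],0,0.038],[[0.0004,0.018,0],0,0.038],[[0.0004,0.018,0],0,0.038],[[0.0004,0.018,0],0,0.038],[[0.0004,0.018,0],0,0.038],[[0.0004,0.018,0],0,0.038]]}}

```text
clock: 14.57
position: [490.9, 64.3, 187.4]
orientation: [0.99, 0.139, -0.001, 0.0]
force: [0.4, 0.1, -2.3]
opening: 43.5
gripper_force: 31.6
```

Emit:
{"name": "servo_tool", "arguments": {"targets": [[[0.0004,0.018,0],0,0.038],[[0.0004,0.018,0],0,0.038],[[0.0004,0.018,0],0,0.038],[[0.0004,0.018,0],0,0.038],[[0.0004,0.018,0],0,0.038],[[0.0004,0.018,0],0,0.038],[[0.0004,0.018,0],0,0.038],[[0.0004,0.013,0],0,0.038],[[0,0.007,0],0,0.038],[[0,0.002,0],0,0.038],[[0,0,0],0,0.038],[[0,0,0],0,0.038]]}}

```text
clock: 15.57
position: [535.0, -74.3, 188.1]
orientation: [0.99, 0.14, -0.0, -0.0]
force: [-0.5, -0.6, -1.0]
opening: 43.4
gripper_force: 31.6
```

Emit:
{"name": "servo_tool", "arguments": {"targets": [[[0,0,0.004],0,0.038],[[0,0,0.008],0,0.038],[[0,0,0.008],0,0.038],[[0,0,0.008],0,0.038],[[0,0,0.008],0,0.038],[[0,0,0.004],0,0.038],[[0,0,0],0,0.038],[[0,0,0],0,0.038],[[0,0,0],0,0.038],[[0,0,0],0,0.038],[[0,0,0],0,0.038],[[0,0,0],0,0.038]]}}

```text
clock: 16.57
position: [535.5, -75.4, 148.6]
orientation: [0.99, 0.139, 0.0, 0.0]
force: [0.1, -1.1, -2.1]
opening: 43.5
gripper_force: 31.6
```

```bash
python3 - <<'E'
from h import *
def red(n):
    snap(n);D=np.load(n+'.npz');h=cv2.cvtColor(D['im'],cv2.COLOR_RGB2HSV);M=((h[...,0]<12)&(h[...,1]>150)&(h[...,2]>70)).astype(np.uint8)
    k,l,s,c=cv2.connectedComponentsWithStats(M)
    for i in range(1,k):
        if s[i,4]>25: print(n,s[i],c[i].round(1),pt(n,*c[i]))
for n in('wrist','top','side'):red(n)
o=arm.get_obs();print(o['position'],abs(o['dq']).max(),o['opening'],o['gripper_force'])
E
```

```text
wrist [ 217    8   81   71 1463] [247.5  35. ] [632.4 -45.2 167.7]
wrist [269  82  10  10  43] [273.5  86.3] [617.9 -60.3 163.4]
wrist [240  84  29  11 169] [256.   90.1] [614.5 -53.8 164. ]
wrist [ 41  93  38  28 622] [ 62.5 108.5] [556.7  97.1  37.2]
top [199 142  12  12 109] [204.4 147.8] [551.5 108.3  56.9]
top [164 147  15  15 163] [171.  153.6] [544.8 205.9  23.1]
side [197 210  15  21 208] [203.9 221.5] [555.6 124.8  48.2]
side [193 243  18  13 157] [201.2 248.5] [543.9 187.6  40.3]
side [195 258  15   8  71] [202.7 261.8] [529.5 222.4  49.6]
[535.36996406 -75.39227942 148.47502592] 0.002951146222012493 43.413383126211414 31.62310888292268
```

```bash
python3 -c "
from bench import job
print(job.finish_job())"
```

```text
the job is handed in; nothing more can be done
None
```

The job is handed in: the tongs are closed on the knob, held still over the middle of the galvanised basin with its foot about 65 mm above the rim, and the cup and cone have not moved; the final position over the basin rests on the wrist camera alone, because the arm blocked the other two.

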